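Hold the glass cell in the sensor's beam

TASK

We are about to teach the light-beam sensor on clear glass: pull the long-path cell (the bigger of the two on the rail) up out of its sprung socket, gripping it only by its two frosted sides and never touching its clear windows. Hold it upright and still between the two sensor heads so that the beam passes square through both windows a little below the middle of the glass, midway between the heads, touching neither the heads nor their stand. Finish while still holding it there in the gripper; leave the thin cell in its socket and everything else where it is.

Things in the scene. Friction and masses are not known exactly. Their poses are not given: they have to be found in the camera images.
- clip_rail: Fixed: grey base plate 236 x 74 x 8 mm with a steel rail and two aluminium sockets. Origin: centre of the underside; x along the rail, z up. Sockets (60 x 44 mm, rim 40 mm above the bench) are centred at x = -50 and +50 mm, y = 0; which cell is in which varies. End clamps 25 mm high.
- socket_floor (a point): Centre of the floor of the socket at the rail's x = -50 mm (the other, at +50, is alike), 22 mm above the bench; axes as the rail. Well 42 x 32 mm, 18 mm deep: 1 mm play round a cell's shoe. A spring-loaded ball in its outer end wall sits in the shoe's groove: pulling past it takes roughly 5 to 15 N straight up; then the ball pushes the cell upwards by as much; it is free after 18 mm of lift.
- long_cell: The cell to use, the bigger: rectangular empty glass cell 108 mm high, 40 mm along the light path (its x), 30 mm over the frosted sides (its y), about 0.15 kg. Origin: centre of the underside, z up; starts upright, x along the rail's x. Lowest 23 mm: black shoe, 40 x 30 mm. Grip the upper 60 mm across y from above. A half turn about z makes no difference.
- long_cell_frosted: The long cell's two frosted side plates, opaque whitish, outer faces at y = -15 and +15 mm, 40 mm wide (x), from 23 to 108 mm above the cell's underside: the only surfaces to grip. Frame as long_cell.
- long_cell_windows: The long cell's two clear windows, facing its -x and +x, outer faces at x = -18 and +18 mm (2 mm behind the edges of the frosted plates), 24 mm wide, from 23 to 108 mm above the underside. The gripper must never touch them. Frame as long_cell.
- long_cell_centre (a point): Point inside the long cell where the beam should pass: on its vertical centre line, 48 mm above its underside; axes as long_cell.
- thin_cell: The other cell, to stay in its socket: same black shoe, but 80 mm high and its glass only 20 mm along the light path. Origin: centre of the underside.
- beam_stand: Fixed: aluminium profile 219 x 40 x 16 mm with two 18 mm barrel sensor heads facing each other on steel brackets 38 mm wide and 100 mm high. Origin: centre of the underside; x along the beam, z up. Lens faces at x = -44 and +44 mm, hex nuts 28 mm across from x = 59 mm outward, brackets from x = 64 mm. The gap between is open above the profile's 16 mm.
- beam_mid (a point): Middle of the light beam, midway between the lenses, 80 mm above the bench; its x is the beam's direction, z up.
- small_screwdriver: small screwdriver with a short handle, 150 mm long, loose, lying to the left of the work; a bystander, not to be disturbed. Origin: centre of its underside.
- pen: ball pen, 145 mm long, loose, lying to the right of the work; a bystander, not to be disturbed. Origin: centre of its underside.
- brass_bush: turned brass bush, 32 mm across, 19 mm high, loose, standing between the rail and the stand, towards the robot; a bystander, not to be disturbed. Origin: centre of its underside.
- bush: plain turned steel bush with a flange, 40 mm across, 32 mm high, loose, standing behind the work near the middle; a bystander, not to be disturbed. Origin: centre of its underside.
- caliper: steel caliper, 215 mm long, loose, lying behind the work on the right; a bystander, not to be disturbed. Origin: centre of its underside.
- tape_roll: small roll of tape, 62 mm across, 19 mm high, loose, lying behind the work on the left; a bystander, not to be disturbed. Origin: centre of its underside.
There are look-alikes about, which are no part of the job. What is shaped like the long_cell but yellow is not meant.

How it is judged:
On the way:
1. the long cell is pulled up past the sprung ball, clear of its socket, held by its frosted sides (z of long_cell_centre in the frame of clip_rail above 0.098 m and contact force between the fingers and long_cell_frosted above 2 N), for 0.2 s.
At the end, for the whole second after the job is handed in: The long cell is held still by its frosted sides, off the stand: the point 48 mm up its centre line is within 14 mm of mid-beam along the beam, 7 mm sideways, 18 mm in height; windows square to the beam and cell upright within 0.10 rad; thin cell within 8 mm of its start, in its socket (x of long_cell_centre in the frame of beam_mid between -0.014 and 0.014 m and y of long_cell_centre in the frame of beam_mid between -0.007 and 0.007 m and z of long_cell_centre in the frame of beam_mid between -0.018 and 0.018 m and angle between the x axis of long_cell and the x axis of beam_mid, either way round below 0.1 rad and angle between long_cell's own z axis and vertical below 0.1 rad and contact force between the fingers and long_cell_frosted above 2 N and contact force between long_cell and beam_stand below 0.05 N and linear speed of long_cell below 0.02 m/s and angular speed of long_cell below 0.15 rad/s and distance of thin_cell from where it was at the start of the episode below 0.008 m); the arm keeps its last pose, push and grip.
It fails at once if the gripper touches a clear window of the long cell (contact force between any of the fingers, the arm and long_cell_windows above 0.5 N).
It fails at once if the cell or the robot touches the sensor heads or their stand (contact force between any of long_cell, the fingers, the arm and beam_stand above 1 N).
It fails at once if the thin cell is pulled from its place (distance of thin_cell from where it was at the start of the episode above 0.008 m).
It fails at once if a bystander is moved by more than 20 mm (distance of any of small_screwdriver, pen, brass_bush, bush, caliper, tape_roll from where it was at the start of the episode above 0.02 m).
It also fails if it takes over 48 s, if anything falls off the work surface, if the arm or the gripper's body presses on something with over 40 N, if the wrist force passes 120 N, or if a joint passes its speed limit or range.

ROBOT

A 6-joint arm with a two-finger parallel gripper is mounted at the origin on a cart in front of the work surface, level with it; the furniture and walls round the work are solid. World frame = base frame: x ahead of the robot, y to its left, z up, the work surface at z = 0. Lengths are in m, angles in rad, forces in N, time in s.
With the tool pointing down it reaches from about 0.3 to 0.775 m from the base axis. Payload 14.6 kg.
Tool frame: the origin (TCP) lies midway between the tips of the shut fingers; the grasp point (between the pads) lies 19 mm behind it (grasp_offset is the distance from the TCP to the grasp point, in m); z points along the fingers, y is the line along which they close (so a half turn about z gives the same grasp; the last joint's range is limited). The gripper opens to 94 mm and grips with 3 to 60 N. Pads are 16 mm wide; open, the fingers measure 119 mm over their backs; the gripper's body (75 mm by 177 mm) begins 78 mm behind the grasp point.
Start: joints at [-1.366, 0.3, 1.521, -0, 1.321, -0.067], TCP at [0.148, -0.53, 0.173] pointing down, gripper open.
Joint ranges: [-3.03, 3.03], [-0.79, 2.21], [0.23, 2.52], [-1.04, 4.18], [0, 3.07], [-2.55, 2.55]. Speed limits (rad/s): [2.22, 2.22, 2.57, 3.14, 3.14, 3.14].

INTERFACE

Orientations are given as [roll, pitch, yaw] about the fixed x, y, z axes, in that order (R = Rz(yaw) Ry(pitch) Rx(roll)).
In Python, from station import * gives the robot as it stands. The module is installed in compiled form; this text tells all that it offers.
- The arm moves only by the tool send_rows, never from a script. Its argument "rows" is a list of rows, each an object of numbers: "dx", "dy", "dz": the shift along the tool's x, y, z in mm; "roll": the turn about the tool's z in degrees; "jaw": the closure, from -1 (fully open) to 1 (shut). In form: [{"dx": .., "dy": .., "dz": .., "roll": .., "jaw": ..}, ...]. A call has 1 to 12 rows; each row shifts and turns the commanded pose from where the row before left it, along the tool's axes as they then stand; what a row does not reach is not made up. A row lasts 1/12 s, in which the tool goes at most 41.7 mm and 7.16 degrees, less where a joint would pass 70% of its speed; a pose out of reach is approached as far as the arm can. A call is refused whole if a number of a shift passes 41.7 or a number of a turn 7.16, either way. A call with a gripper value outside its range is refused whole. The fingers move at their own pace and stop on an object; "force" is the grip in N (left out, the last holds). Time passes only in rows, so rows that do not move let the fingers close. It gives the time, the measured TCP pose, the force, the opening and the grip force at its end, in the units of the state.
- get_obs(): the state, without advancing time (a new reading comes with each control period).
- camera(name): name is "side" or "top"; returns a dict with "frame" (400x640x3 uint8, red, green, blue), "z_map" (400x640 float32, m along the optical axis (not along the pixel's ray), 0 where there is no reading), "camera_matrix" (3x3 intrinsics, pixels), "rvec" (rotation vector, rad) and "tvec" (3), from world to camera coordinates, as OpenCV has them. Camera axes: x right, y down, z forward; pixel columns grow to the right and rows downward; lengths in m; the calibration is good to about 2 mm. A picture is of the moment at which its call begins.
- hand_in(): hands the job in; it is judged then, once.
The state is a dict: "time_s": time; "qpos": joint angles; "joint_vel": joint speeds; "tau": joint torques, N m; "ee_pos": TCP position; "eef_rot": TCP orientation; "force": force on the tool from outside, world axes, zero at the start; "moment": the same for the moment, N m; "grip_width": finger opening in m; "grip_force": force on a finger pad.
Only numpy, scipy, OpenCV 4.12 (cv2) and the standard library are available. Lean on these libraries where they do the work, as an engineer would, in place of code of your own. Each camera call takes 0.05 s, during which the arm holds its last target. There are 200 camera calls.

## Working session

There is one attempt and no reset: what is moved stays moved. The work goes in short steps, Python scripts to look and compute and a tool call to move; the robot and the scene stay as the last step left them, time stands still between calls to the robot, and variables do not carry over. Pictures are saved under pics/ and viewed, at most 10 in all, crops included, and the job is handed in when it is done.

Besides the shell and the picture viewer there is one more tool, called after ">>>" as name(argument=value, ...) on one line, values as JSON. send_rows: Moves the arm, as the interface text tells. Its arguments: {"type":"object","properties":{"rows":{"type":"array"},"force":{"type":"number"}},"required":["rows"]}

```bash
mkdir -p pics; cat > h.py <<'E'
from station import *
import numpy as np, cv2
def cap(n):
    c=camera(n); R=cv2.Rodrigues(np.array(c["rvec"]))[0]; return c,R
def cloud(c,R):
    z=c["z_map"]; K=c["camera_matrix"]; v,u=np.mgrid[:400,:640]
    P=np.stack([(u-K[0,2])/K[0,0]*z,(v-K[1,2])/K[1,1]*z,z],-1)
    W=(P-np.array(c["tvec"]).ravel())@R; W[z==0]=np.nan; return W
E
python3 - <<'E'
from h import *
for n in("top","side"):
    c,R=cap(n); cv2.imwrite(f"pics/{n}0.png",c["frame"][:,:,::-1]); np.save(f"{n}0.npy",cloud(c,R))
    print(n,-R.T@np.array(c["tvec"]).ravel(),R[2])
o=get_obs();print(o)
E
```

```text
top [0.46319894 0.00911653 1.14816962] [ 0.11893521 -0.01032051 -0.99284838]
side [-0.07849094  0.95900923  0.76975841] [ 0.50328187 -0.69522733 -0.51319228]
{'time_s': 0.1, 'qpos': array([-1.36558985e+00,  3.00415286e-01,  1.52150821e+00, -8.99277979e-06,
        1.32070732e+00, -6.65917578e-02]), 'joint_vel': array([-0.00011337,  0.00015533, -0.00232904, -0.00065973, -0.00035658,
       -0.00013532]), 'tau': array([ 8.25908810e-04, -5.32645655e+01, -3.53283477e+01,  7.09842844e-02,
        2.34820414e-02, -5.13202758e-05]), 'ee_pos': array([ 0.14759956, -0.5295469 ,  0.17214779]), 'eef_rot': array([-3.14055621e+00, -6.03905953e-05,  2.71800438e-01]), 'force': array([-0.4907472 , -0.01581863,  0.18567469]), 'moment': array([-0.01802905, -0.00853434, -0.02692224]), 'grip_force': 0.0, 'grip_width': 0.09403144253214477}
```

View pics/top0.png

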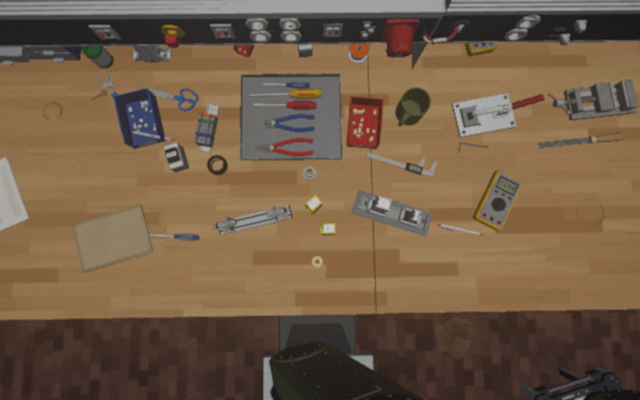

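View pics/side0.png

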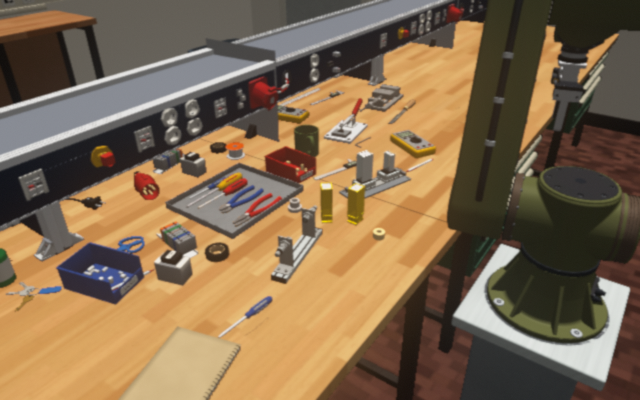

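Candidates: tall cell on the rail at top (381,203) / side (364,165). It has the thin cell at top (410,213) / side (389,160), and yellow look-alikes at top (314,204) and (329,229). The stand is at top (254,219). Next is a close crop and a first measurement.

```bash
python3 - <<'E'
from h import *
t=cv2.imread("pics/top0.png");s=cv2.imread("pics/side0.png")
a=cv2.resize(t[180:245,345:440],(760,520)[:2],interpolation=cv2.INTER_CUBIC)[:, :]
a=cv2.resize(t[185:240,345:440],(400,232),interpolation=cv2.INTER_CUBIC)
b=cv2.resize(t[195:240,208:303],(400,190),interpolation=cv2.INTER_CUBIC)
d=cv2.resize(s[140:210,330:440],(400,255),interpolation=cv2.INTER_CUBIC)
e=cv2.resize(s[195:285,260:370],(400,327),interpolation=cv2.INTER_CUBIC)
im=np.zeros((590,800,3),np.uint8); im[:232,:400]=a; im[240:430,:400]=b; im[:255,400:]=d; im[260:587,400:]=e
cv2.imwrite("pics/crop.png",im)
W=np.load("top0.npy"); 
def rect(r0,r1,c0,c1,zmin,zmax,lab):
    p=W[r0:r1,c0:c1].reshape(-1,3); p=p[(p[:,2]>zmin)&(p[:,2]<zmax)]
    (c,sz,a)=cv2.minAreaRect((p[:,:2]*1000).astype(np.float32)); print(lab,len(p),p.mean(0).round(4),np.round(c,1),np.round(sz,1),round(a,1),p[:,2].min().round(3),p[:,2].max().round(3))
print("bench z",np.nanmedian(W[240:290,200:300,2]))
rect(185,240,345,440,.004,.2,"rail all");rect(185,240,345,440,.03,.05,"rims");rect(185,240,345,440,.1,.2,"long top");rect(185,240,345,440,.06,.1,"mid")
rect(185,240,345,440,.005,.012,"base")
rect(195,240,208,303,.008,.2,"stand");rect(195,240,208,303,.011,.02,"profile");rect(195,240,208,303,.09,.12,"brk tops");rect(195,240,208,303,.075,.12,"upper")
for n,(r0,r1,c0,c1) in dict(y1=(190,218,300,326),y2=(218,242,316,340)).items(): rect(r0,r1,c0,c1,.05,.2,n)
E
```

```text
bench z 0.0001761656095139063
rail all 1980 [ 0.563  -0.2235  0.034 ] [ 567.3 -230.8] [287.8 164.7] 89.3 0.004 0.135
rims 366 [ 0.5602 -0.2332  0.0407] [ 566.4 -230. ] [211.4  44.9] 71.5 0.03 0.05
long top 239 [ 0.5742 -0.2021  0.1213] [ 567.8 -224.8] [129.2  30.3] 71.6 0.1 0.135
mid 106 [ 0.5608 -0.2295  0.083 ] [ 567.8 -224.8] [128.9  30.7] 71.7 0.061 0.1
base 828 [ 0.5612 -0.2238  0.0084] [ 568.9 -227.9] [281.7 161.8] 89.3 0.005 0.012
stand 1045 [0.5479 0.1844 0.0406] [550.3 185.3] [ 40.6 222.6] 12.7 0.008 0.104
profile 602 [0.5481 0.1832 0.0167] [550.2 184.9] [ 40.5 221.9] 12.6 0.011 0.02
brk tops 100 [0.549  0.1905 0.0946] [549.9 187.3] [ 34.8 192.1] 12.6 0.09 0.104
upper 331 [0.5494 0.1865 0.0887] [549.5 185.4] [ 36.3 222. ] 12.6 0.076 0.104
y1 177 [0.5857 0.008  0.1027] [587.6   8. ] [30.3 39.5] 40.4 0.051 0.112
y2 158 [ 0.5156 -0.0314  0.1071] [516.7 -31.1] [38.1 30.2] 88.5 0.06 0.113
```

View pics/crop.png

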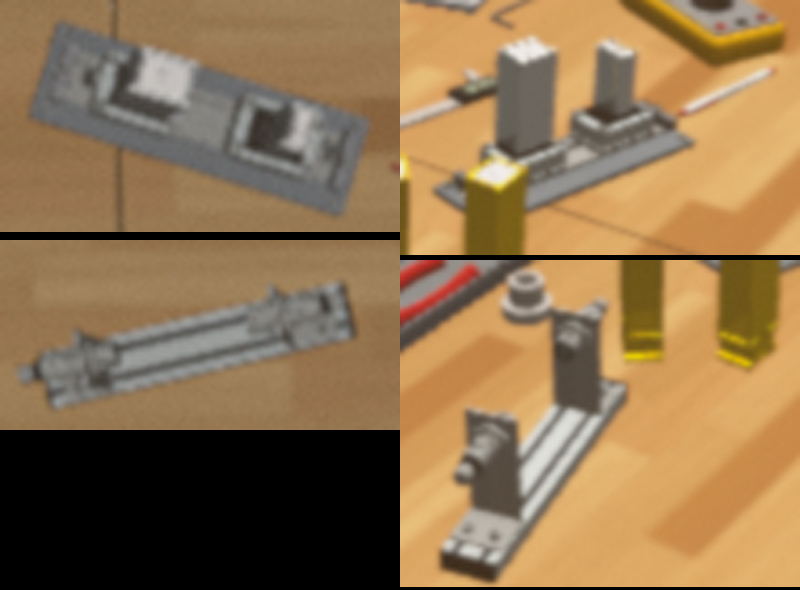

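The crop confirms it. The tall whitish cell is at crop (165,75), towards the rail's +y end, with the thin cell at crop (300,125). The stand has two heads with the gap open. Refining the numbers while I rotate.

>>> send_rows(rows=[{"dz": -3, "roll": -7, "jaw": -1}, {"dz": -3, "roll": -7, "jaw": -1}, {"dz": -3, "roll": -7, "jaw": -1}, {"dz": -3, "roll": -7, "jaw": -1}, {"dz": -3, "roll": -7, "jaw": -1}, {"dz": -3, "roll": -7, "jaw": -1}, {"dz": -3, "roll": -7, "jaw": -1}, {"dz": -3, "roll": -7, "jaw": -1}, {"jaw": -1}, {"jaw": -1}])

```text
invalid input at $.rows[0]: expected keys dx, dy, dz, roll, jaw
```

```bash
cat >> h.py <<'E'
def toolmove(target,yaw=None):
    o=get_obs(); r=o["eef_rot"]; y=r[2]; d=np.array(target)-o["ee_pos"]
    print("tcp",o["ee_pos"].round(4),"rot",np.round(r,4),"F",o["force"].round(1),"w",o["grip_width"],"g",o["grip_force"],"t",o["time_s"])
    print("dx,dy,dz mm",(1000*np.array([np.cos(y)*d[0]+np.sin(y)*d[1],np.sin(y)*d[0]-np.cos(y)*d[1],-d[2]])).round(1), "" if yaw is None else ("roll",np.degrees(y-yaw)))
E
python3 - <<'E'
from h import *
for n,(r0,r1,c0,c1) in dict(top=(185,240,345,402),side=(140,200,350,380)).items():
    W=np.load(n+"0.npy")[r0:r1,c0:c1].reshape(-1,3)
    p=W[(W[:,2]>.125)&(W[:,2]<.136)&(abs(W[:,0]-.575)<.05)]
    c,s,a=cv2.minAreaRect((p[:,:2]*1000).astype(np.float32));print(n,len(p),np.round(c,1),np.round(s,1),a,np.median(p[:,2]))
W=np.load("top0.npy")[185:240,345:440].reshape(-1,3)
for lo,hi in((.036,.046),(.006,.011)):
    p=W[(W[:,2]>lo)&(W[:,2]<hi)]; m=np.median(p[:,:2],0); u=np.array([np.cos(1.2479),np.sin(1.2479)]); v=np.array([-u[1],u[0]])
    q=(p[:,:2]-[.5602,-.2332]); a=q@u;b=q@v; k=(abs(a)<.14)&(abs(b)<.05)
    for w in(u,v): h=(q@w)[k]; print(lo,np.percentile(h,[1,5,50,95,99]).round(4))
toolmove([.5872,-.1852,.2],1.2479)
E
```

```text
top 153 [ 582.  -182.2] [38.6 30.3] 71.60945892333984 0.12980030496330375
side 74 [ 581. -182.] [42.9 34.4] 72.7383041381836 0.1281304936867043
0.036 [-0.0833 -0.0744 -0.02    0.0849  0.093 ]
0.036 [-0.0261 -0.0235  0.0011  0.0165  0.0174]
0.006 [-0.111  -0.1017  0.0042  0.117   0.1213]
0.006 [-0.0409 -0.0391  0.0126  0.0309  0.0323]
tcp [ 0.1476 -0.5295  0.1721] rot [-3.1406e+00 -1.0000e-04  2.7180e-01] F [-0.5 -0.   0.2] w 0.09403144253214477 g 0.0 t 0.1
dx,dy,dz mm [ 515.9 -213.7  -27.9] ('roll', np.float64(-55.926385275261346))
```

>>> send_rows(rows=[{"dx": 0, "dy": 0, "dz": -3, "roll": -7, "jaw": -1}, {"dx": 0, "dy": 0, "dz": -3, "roll": -7, "jaw": -1}, {"dx": 0, "dy": 0, "dz": -3, "roll": -7, "jaw": -1}, {"dx": 0, "dy": 0, "dz": -3, "roll": -7, "jaw": -1}, {"dx": 0, "dy": 0, "dz": -3, "roll": -7, "jaw": -1}, {"dx": 0, "dy": 0, "dz": -3, "roll": -7, "jaw": -1}, {"dx": 0, "dy": 0, "dz": -3, "roll": -7, "jaw": -1}, {"dx": 0, "dy": 0, "dz": -3, "roll": -7, "jaw": -1}, {"dx": 0, "dy": 0, "dz": 0, "roll": 0, "jaw": -1}, {"dx": 0, "dy": 0, "dz": 0, "roll": 0, "jaw": -1}])

```text
time_s: 0.93
ee_pos: [0.1476, -0.5297, 0.1964]
eef_rot: [-3.141, -0.0, 1.245]
force: [-0.1, 0.1, -0.3]
grip_width: 0.0941
grip_force: 0.0
```

```bash
python3 -c "
from h import *
toolmove([.582,-.182,.195],np.radians(71.6))"
```

```text
tcp [ 0.1476 -0.5297  0.1964] rot [-3.1415e+00 -2.0000e-04  1.2453e+00] F [-0.1  0.1 -0.3] w 0.09413234153556893 g 0.0 t 0.9333
dx,dy,dz mm [468.4 300.3   1.4] ('roll', np.float64(-0.2514253102437162))
```

>>> send_rows(rows=[{"dx": 19.5, "dy": 12.5, "dz": 0, "roll": 0, "jaw": -1}, {"dx": 19.5, "dy": 12.5, "dz": 0, "roll": 0, "jaw": -1}, {"dx": 19.5, "dy": 12.5, "dz": 0, "roll": 0, "jaw": -1}, {"dx": 19.5, "dy": 12.5, "dz": 0, "roll": 0, "jaw": -1}, {"dx": 19.5, "dy": 12.5, "dz": 0, "roll": 0, "jaw": -1}, {"dx": 19.5, "dy": 12.5, "dz": 0, "roll": 0, "jaw": -1}, {"dx": 19.5, "dy": 12.5, "dz": 0, "roll": 0, "jaw": -1}, {"dx": 19.5, "dy": 12.5, "dz": 0, "roll": 0, "jaw": -1}, {"dx": 19.5, "dy": 12.5, "dz": 0, "roll": 0, "jaw": -1}, {"dx": 19.5, "dy": 12.5, "dz": 0, "roll": 0, "jaw": -1}, {"dx": 19.5, "dy": 12.5, "dz": 0, "roll": 0, "jaw": -1}, {"dx": 19.5, "dy": 12.5, "dz": 0, "roll": 0, "jaw": -1}])

```text
time_s: 1.93
ee_pos: [0.3646, -0.3543, 0.1963]
eef_rot: [-3.141, -0.0, 1.244]
force: [-0.1, -0.2, -0.1]
grip_width: 0.0938
grip_force: 0.0
```

>>> send_rows(rows=[{"dx": 19.5, "dy": 12.5, "dz": 0, "roll": 0, "jaw": -1}, {"dx": 19.5, "dy": 12.5, "dz": 0, "roll": 0, "jaw": -1}, {"dx": 19.5, "dy": 12.5, "dz": 0, "roll": 0, "jaw": -1}, {"dx": 19.5, "dy": 12.5, "dz": 0, "roll": 0, "jaw": -1}, {"dx": 19.5, "dy": 12.5, "dz": 0, "roll": 0, "jaw": -1}, {"dx": 19.5, "dy": 12.5, "dz": 0, "roll": 0, "jaw": -1}, {"dx": 19.5, "dy": 12.5, "dz": 0, "roll": 0, "jaw": -1}, {"dx": 19.5, "dy": 12.5, "dz": 0, "roll": 0, "jaw": -1}, {"dx": 19.5, "dy": 12.5, "dz": 0, "roll": 0, "jaw": -1}, {"dx": 19.5, "dy": 12.5, "dz": 0, "roll": 0, "jaw": -1}, {"dx": 0, "dy": 0, "dz": 0, "roll": 0, "jaw": -1}, {"dx": 0, "dy": 0, "dz": 0, "roll": 0, "jaw": -1}])

```text
time_s: 2.93
ee_pos: [0.5443, -0.2091, 0.1959]
eef_rot: [-3.14, -0.0, 1.247]
force: [0.4, -0.2, -0.6]
grip_width: 0.0942
grip_force: 0.0
```

```bash
python3 -c "
from h import *
toolmove([.582,-.182,.195],np.radians(71.6))"
```

```text
tcp [ 0.5443 -0.2091  0.1959] rot [-3.1405 -0.      1.2472] F [ 0.4 -0.2 -0.6] w 0.09419172956774591 g 0.0 t 2.9333
dx,dy,dz mm [37.6 27.1  0.9] ('roll', np.float64(-0.13844636919942785))
```

>>> send_rows(rows=[{"dx": 19, "dy": 13.5, "dz": 0, "roll": 0, "jaw": -1}, {"dx": 18.6, "dy": 13.6, "dz": 0, "roll": 0, "jaw": -1}, {"dx": 0, "dy": 0, "dz": 20, "roll": 0, "jaw": -1}, {"dx": 0, "dy": 0, "dz": 20, "roll": 0, "jaw": -1}, {"dx": 0, "dy": 0, "dz": 10, "roll": 0, "jaw": -1}, {"dx": 0, "dy": 0, "dz": 0, "roll": 0, "jaw": -1}, {"dx": 0, "dy": 0, "dz": 0, "roll": 0, "jaw": -1}])

```text
time_s: 3.52
ee_pos: [0.5814, -0.1832, 0.147]
eef_rot: [-3.141, 0.0, 1.247]
force: [0.3, 0.0, 1.0]
grip_width: 0.0941
grip_force: 0.0
```

```bash
python3 - <<'E'
from h import *
a,_=cap("top");b,_=cap("side")
im=np.zeros((400,800,3),np.uint8)
im[:,:400]=cv2.resize(a["frame"][160:260,330:430],(400,400),interpolation=3)[:,:,::-1]
im[:,400:]=cv2.resize(b["frame"][110:210,320:420],(400,400),interpolation=3)[:,:,::-1]
cv2.imwrite("pics/g1.png",im)
toolmove([.582,-.182,.088],np.radians(71.6))
E
```

```text
tcp [ 0.582  -0.1832  0.148 ] rot [3.1397e+00 1.0000e-04 1.2480e+00] F [1.2 1.  0.2] w 0.09383885622158321 g 0.0 t 3.6167
dx,dy,dz mm [ 1.2 -0.4 60. ] ('roll', np.float64(-0.09332280580352849))
```

View pics/g1.png

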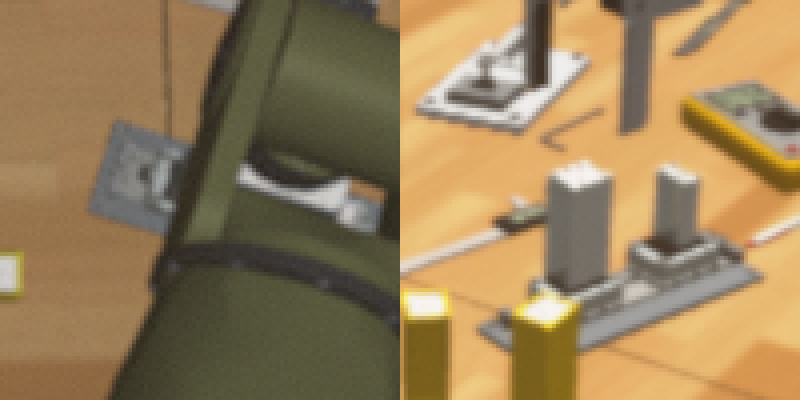

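Side crop: the fingers (tips about (540,85) and (635,130)) straddle the cell top at (580,175). I'll go down to grasp height and compare finger and cell depths before closing.

>>> send_rows(rows=[{"dx": 1, "dy": 0, "dz": 12, "roll": 0, "jaw": -1}, {"dx": 0, "dy": 0, "dz": 12, "roll": 0, "jaw": -1}, {"dx": 0, "dy": 0, "dz": 12, "roll": 0, "jaw": -1}, {"dx": 0, "dy": 0, "dz": 12, "roll": 0, "jaw": -1}, {"dx": 0, "dy": 0, "dz": 11, "roll": 0, "jaw": -1}, {"dx": 0, "dy": 0, "dz": 0, "roll": 0, "jaw": -1}, {"dx": 0, "dy": 0, "dz": 0, "roll": 0, "jaw": -1}])

```text
time_s: 4.2
ee_pos: [0.5818, -0.1816, 0.0869]
eef_rot: [-3.14, -0.0, 1.249]
force: [-0.3, -0.0, -0.4]
grip_width: 0.0937
grip_force: 0.0
```

```bash
python3 - <<'E'
from h import *
b,R=cap("side");W=cloud(b,R).reshape(-1,3)
y=np.radians(71.6);u=np.array([np.cos(y),np.sin(y)]);v=np.array([u[1],-u[0]])
q=(W[:,:2]-[.582,-.182])*1000; a,bb=q@u,q@v; z=W[:,2]
print("cell/finger extents in tool x(a), tool y(b), rel. cell")
for lo,hi in((-25,25),(-75,-38),(38,75)):
    k=(abs(a)<30)&(bb>lo)&(bb<hi)&(z>.095)&(z<.125)
    if k.sum(): print(lo,hi,k.sum(),np.percentile(a[k],[3,50,97]).round(1),np.percentile(bb[k],[3,50,97]).round(1))
cv2.imwrite("pics/g2.png",cv2.resize(b["frame"][110:210,310:430],(720,600),interpolation=3)[:,:,::-1])
toolmove([.582,-.182,.088],np.radians(71.6))
E
```

```text
cell/finger extents in tool x(a), tool y(b), rel. cell
-25 25 151 [-22.2  10.7  18. ] [-17.5 -12.9  13.1]
-75 -38 5 [-4.5  5.8  9.7] [-54.5 -50.2 -49.9]
38 75 11 [-6.7  2.2  8.3] [44.9 47.6 57.7]
tcp [ 0.5822 -0.1817  0.0877] rot [-3.1415 -0.      1.2491] F [-0.7 -0.4  0. ] w 0.09342312899379486 g 0.0 t 4.25
dx,dy,dz mm [-0.3 -0.1 -0.3] ('roll', np.float64(-0.02993703004060961))
```

View pics/g2.png

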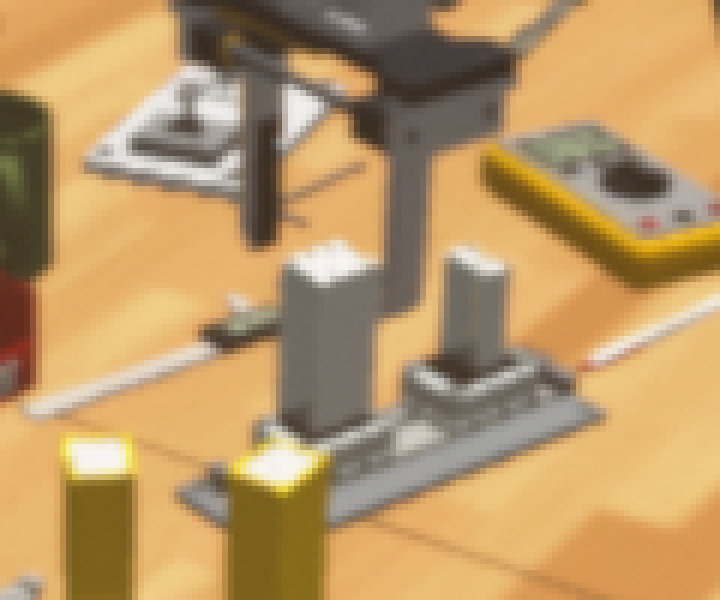

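The picture shows the tips at (260,240) and (400,310), about 55 px higher than I expect for TCP z = 0.088. I'll check the real tip height from depth.

```bash
python3 - <<'E'
from h import *
b,R=cap("side");W=cloud(b,R);t=np.array(b["tvec"]).ravel();K=b["camera_matrix"]
def px(p): c=R@np.array(p)+t; q=K@c; q=q[:2]/q[2]; return ((q-[310,110])*6).round(),c[2].round(3)
y=np.radians(71.6);v=np.array([np.sin(y),-np.cos(y),0]);T=np.array([.582,-.182,.088])
for s in(-.053,0,.053): print("expected tip px",s,px(T+s*v))
print("cell top",px([.582,-.182,.13]))
for (cx,cy) in((262,225),(262,235),(400,200),(400,250),(400,290),(400,300)):
    print((cx,cy),W[110+cy//6,310+cx//6].round(3),W[110+cy//6,310+cx//6+1].round(3))
E
```

```text
expected tip px -0.053 (array([394., 374.]), np.float64(1.439))
expected tip px 0 (array([323., 334.]), np.float64(1.476))
expected tip px 0.053 (array([255., 296.]), np.float64(1.512))
cell top (array([326., 258.]), np.float64(1.454))
(262, 225) [ 0.629 -0.195  0.132] [ 0.631 -0.203  0.128]
(262, 235) [ 0.629 -0.194  0.125] [ 0.624 -0.192  0.128]
(400, 200) [ 0.53  -0.155  0.186] [ 0.527 -0.155  0.187]
(400, 250) [ 0.53  -0.157  0.161] [ 0.527 -0.157  0.161]
(400, 290) [ 0.529 -0.157  0.139] [ 0.526 -0.158  0.139]
(400, 300) [ 0.529 -0.158  0.132] [ 0.529 -0.164  0.13 ]
```

The open fingers' tips sit at z≈0.13, well behind the TCP, so they must swing in an arc as they close. I'll close partway, without touching, and re-measure.

>>> send_rows(rows=[{"dx": 0, "dy": 0, "dz": 0, "roll": 0, "jaw": -0.5}, {"dx": 0, "dy": 0, "dz": 0, "roll": 0, "jaw": -0.2}, {"dx": 0, "dy": 0, "dz": 0, "roll": 0, "jaw": 0}, {"dx": 0, "dy": 0, "dz": 0, "roll": 0, "jaw": 0}, {"dx": 0, "dy": 0, "dz": 0, "roll": 0, "jaw": 0}, {"dx": 0, "dy": 0, "dz": 0, "roll": 0, "jaw": 0}], force=20)

```text
time_s: 4.8
ee_pos: [0.5821, -0.1817, 0.0877]
eef_rot: [3.141, 0.0, 1.249]
force: [-0.5, 0.8, 0.3]
grip_width: 0.0571
grip_force: 0.0
```

```bash
python3 - <<'E'
from h import *
b,R=cap("side");W=cloud(b,R).reshape(-1,3)
y=np.radians(71.6);u=np.array([np.cos(y),np.sin(y)]);v=np.array([u[1],-u[0]])
q=(W[:,:2]-[.582,-.182])*1000; a,bb=q@u,q@v; z=W[:,2]
for lo,hi in((-70,-20),(20,70)):
    k=(abs(a)<25)&(bb>lo)&(bb<hi)&(z>.06)&(z<.18)
    if k.sum(): print(lo,hi,k.sum(),np.percentile(a[k],[3,50,97]).round(1),np.percentile(bb[k],[3,50,97]).round(1),np.percentile(z[k],[0,5,50]).round(3))
cv2.imwrite("pics/g3.png",cv2.resize(b["frame"][110:210,310:430],(720,600),interpolation=3)[:,:,::-1])
toolmove([.582,-.182,.088],np.radians(71.6))
E
```

```text
-70 -20 125 [-9.4  4.  11.2] [-44.9 -39.8 -31.3] [0.121 0.127 0.153]
20 70 127 [-8.3  4.2 10.4] [26.1 30.2 40.8] [0.12  0.124 0.15 ]
tcp [ 0.5821 -0.1817  0.0877] rot [3.1415 0.     1.2492] F [-0.1 -0.1 -0.3] w 0.05340096215999116 g 0.0 t 4.85
dx,dy,dz mm [-0.3  0.  -0.3] ('roll', np.float64(-0.026241837166463625))
```

View pics/g3.png

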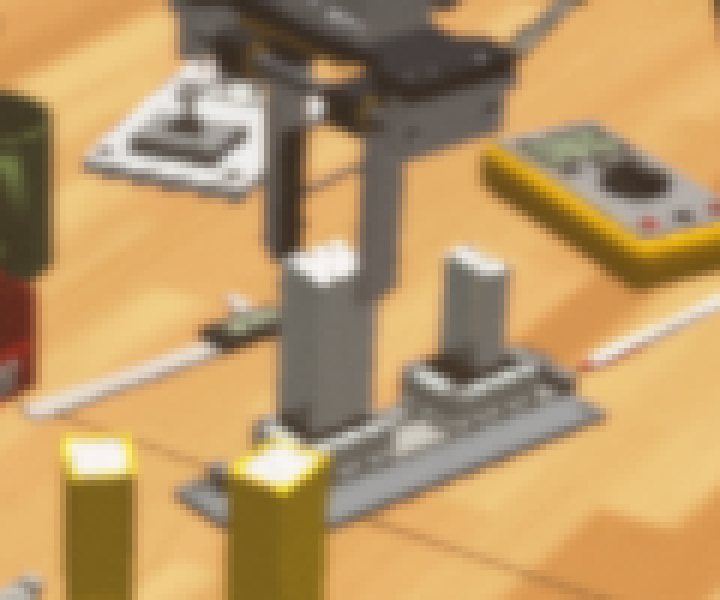

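The fingers travel straight, but the tips are at z≈0.123 with TCP reading 0.088, so they only overlap the top 6 mm of the cell. Laterally they are centred on it. I trust the camera: descend another 33 mm and check the force.

>>> send_rows(rows=[{"dx": -1, "dy": 0, "dz": 7, "roll": 0, "jaw": 0}, {"dx": 0, "dy": 0, "dz": 7, "roll": 0, "jaw": 0}, {"dx": 0, "dy": 0, "dz": 7, "roll": 0, "jaw": 0}, {"dx": 0, "dy": 0, "dz": 7, "roll": 0, "jaw": 0}, {"dx": 0, "dy": 0, "dz": 5, "roll": 0, "jaw": 0}, {"dx": 0, "dy": 0, "dz": 0, "roll": 0, "jaw": 0}, {"dx": 0, "dy": 0, "dz": 0, "roll": 0, "jaw": 0}])

```text
time_s: 5.43
ee_pos: [0.5817, -0.1826, 0.0543]
eef_rot: [-3.141, -0.0, 1.249]
force: [-0.6, 0.1, -0.6]
grip_width: 0.0469
grip_force: 0.0
```

```bash
python3 - <<'E'
from h import *
b,R=cap("side");W=cloud(b,R).reshape(-1,3)
y=np.radians(71.6);u=np.array([np.cos(y),np.sin(y)]);v=np.array([u[1],-u[0]])
q=(W[:,:2]-[.582,-.182])*1000; a,bb=q@u,q@v; z=W[:,2]
for lo,hi in((-70,-22),(22,70)):
    k=(abs(a)<25)&(bb>lo)&(bb<hi)&(z>.06)&(z<.16)
    if k.sum(): print(lo,hi,k.sum(),np.percentile(a[k],[3,50,97]).round(1),np.percentile(bb[k],[3,50,97]).round(1),np.percentile(z[k],[0,5,50]).round(3))
cv2.imwrite("pics/g4.png",cv2.resize(b["frame"][110:210,310:430],(720,600),interpolation=3)[:,:,::-1])
toolmove([.582,-.182,.055],np.radians(71.6))
E
```

```text
-70 -22 149 [-10.8   3.5  10. ] [-38.9 -34.3 -25.2] [0.086 0.095 0.126]
22 70 87 [-11.2   5.9  10. ] [22.8 26.8 36.6] [0.085 0.097 0.137]
tcp [ 0.5818 -0.1826  0.0547] rot [ 3.1415 -0.      1.2491] F [ 0.4 -0.6 -0.6] w 0.04698472261019537 g 0.0 t 5.4833
dx,dy,dz mm [ 0.7 -0.1 -0.3] ('roll', np.float64(-0.02977472600719756))
```

View pics/g4.png

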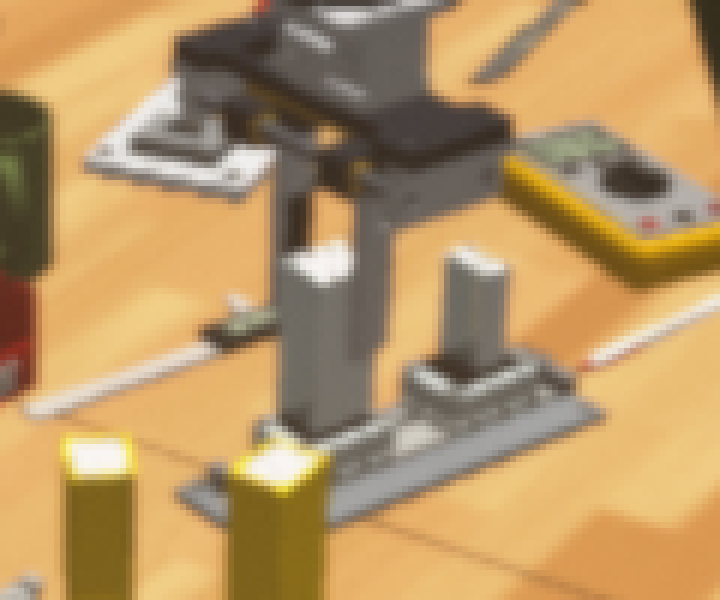

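The fingers now flank the cell, with tips at (300,~340) and (370,355), z≈0.09. Closing with 45 N.

>>> send_rows(rows=[{"dx": 0, "dy": 0, "dz": 0, "roll": 0, "jaw": 0.3}, {"dx": 0, "dy": 0, "dz": 0, "roll": 0, "jaw": 0.4}, {"dx": 0, "dy": 0, "dz": 0, "roll": 0, "jaw": 0.6}, {"dx": 0, "dy": 0, "dz": 0, "roll": 0, "jaw": 1}, {"dx": 0, "dy": 0, "dz": 0, "roll": 0, "jaw": 1}, {"dx": 0, "dy": 0, "dz": 0, "roll": 0, "jaw": 1}, {"dx": 0, "dy": 0, "dz": 0, "roll": 0, "jaw": 1}, {"dx": 0, "dy": 0, "dz": 0, "roll": 0, "jaw": 1}], force=45)

```text
time_s: 6.15
ee_pos: [0.5819, -0.1827, 0.0549]
eef_rot: [3.141, 0.0, 1.249]
force: [-0.4, 0.1, 3.9]
grip_width: 0.0298
grip_force: 45.0
```

>>> send_rows(rows=[{"dx": 0, "dy": 0, "dz": -2, "roll": 0, "jaw": 1}, {"dx": 0, "dy": 0, "dz": -2, "roll": 0, "jaw": 1}, {"dx": 0, "dy": 0, "dz": -2, "roll": 0, "jaw": 1}, {"dx": 0, "dy": 0, "dz": -2, "roll": 0, "jaw": 1}, {"dx": 0, "dy": 0, "dz": -2, "roll": 0, "jaw": 1}, {"dx": 0, "dy": 0, "dz": -2, "roll": 0, "jaw": 1}, {"dx": 0, "dy": 0, "dz": -2, "roll": 0, "jaw": 1}, {"dx": 0, "dy": 0, "dz": -2, "roll": 0, "jaw": 1}, {"dx": 0, "dy": 0, "dz": -2, "roll": 0, "jaw": 1}, {"dx": 0, "dy": 0, "dz": -2, "roll": 0, "jaw": 1}, {"dx": 0, "dy": 0, "dz": -2, "roll": 0, "jaw": 1}, {"dx": 0, "dy": 0, "dz": -2, "roll": 0, "jaw": 1}])

```text
time_s: 7.15
ee_pos: [0.5818, -0.1825, 0.0789]
eef_rot: [3.142, -0.0, 1.249]
force: [-0.4, 0.2, -2.2]
grip_width: 0.0299
grip_force: 45.0
```

>>> send_rows(rows=[{"dx": 0, "dy": 0, "dz": -10, "roll": 0, "jaw": 1}, {"dx": 0, "dy": 0, "dz": -12, "roll": 0, "jaw": 1}, {"dx": 0, "dy": 0, "dz": -12, "roll": 0, "jaw": 1}, {"dx": 0, "dy": 0, "dz": -12, "roll": 0, "jaw": 1}, {"dx": 0, "dy": 0, "dz": -12, "roll": 0, "jaw": 1}, {"dx": 0, "dy": 0, "dz": -12, "roll": 0, "jaw": 1}, {"dx": 0, "dy": 0, "dz": -12, "roll": 0, "jaw": 1}, {"dx": 0, "dy": 0, "dz": -12, "roll": 0, "jaw": 1}, {"dx": 0, "dy": 0, "dz": -10, "roll": 0, "jaw": 1}, {"dx": 0, "dy": 0, "dz": 0, "roll": 0, "jaw": 1}, {"dx": 0, "dy": 0, "dz": 0, "roll": 0, "jaw": 1}, {"dx": 0, "dy": 0, "dz": 0, "roll": 0, "jaw": 1}])

```text
time_s: 8.15
ee_pos: [0.5815, -0.1825, 0.1819]
eef_rot: [-3.14, -0.0, 1.249]
force: [0.0, -0.0, -2.8]
grip_width: 0.03
grip_force: 45.0
```

```bash
python3 - <<'E'
from h import *
b,R=cap("side");W=cloud(b,R).reshape(-1,3);o=get_obs();T=o["ee_pos"]
y=o["eef_rot"][2];u=np.array([np.cos(y),np.sin(y)]);v=np.array([u[1],-u[0]])
q=(W[:,:2]-T[:2])*1000; a,bb=q@u,q@v; z=W[:,2]
k=(abs(a)<26)&(abs(bb)<20)&(z>.08)&(z<T[2]+.03)
for f in np.arange(.1,.2,.015):
    m=k&(abs(z-f)<.0075)
    if m.sum()>3: print(f.round(3),m.sum(),np.percentile(a[m],[3,50,97]).round(1),np.percentile(bb[m],[3,50,97]).round(1))
print("zmin",np.percentile(z[k],[0,1,3]))
cv2.imwrite("pics/g5.png",cv2.resize(b["frame"][60:180,310:430],(600,600),interpolation=3)[:,:,::-1])
toolmove([.55,.185,.175],np.radians(102.6))
E
```

```text
0.145 22 [-16.   13.2  18.7] [-16.5 -10.6  14.3]
0.16 64 [-15.1   9.1  19. ] [-18.2 -14.   12.6]
0.175 86 [-19.1  10.5  19.7] [-19.2 -13.7   9.7]
0.19 82 [-18.2  10.9  19.6] [-18.3 -13.1  11.5]
zmin [0.14676678 0.1478472  0.15006343]
tcp [ 0.5815 -0.1825  0.1818] rot [-3.1402e+00 -1.0000e-04  1.2492e+00] F [-0.  -0.2 -1.4] w 0.029887350705446687 g 44.998204708099365 t 8.2
dx,dy,dz mm [ 338.7 -146.     6.8] ('roll', np.float64(-31.025211948230126))
```

View pics/g5.png

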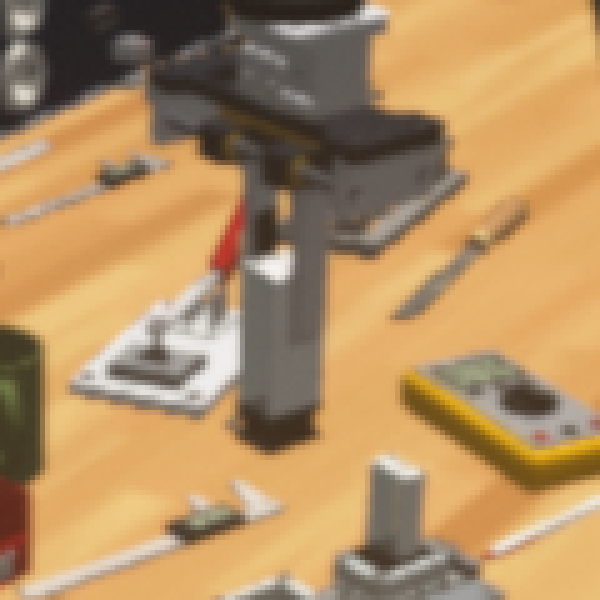

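The cell is out and upright, with its shoe bottom at (275,440), z≈0.148, which matches TCP − 33 mm. The thin cell stays in its socket. Turning by 31°, then travelling high.

>>> send_rows(rows=[{"dx": 0, "dy": 0, "dz": 0, "roll": -4, "jaw": 1}, {"dx": 0, "dy": 0, "dz": 0, "roll": -5, "jaw": 1}, {"dx": 0, "dy": 0, "dz": 0, "roll": -5, "jaw": 1}, {"dx": 0, "dy": 0, "dz": 0, "roll": -5, "jaw": 1}, {"dx": 0, "dy": 0, "dz": 0, "roll": -5, "jaw": 1}, {"dx": 0, "dy": 0, "dz": 0, "roll": -4, "jaw": 1}, {"dx": 0, "dy": 0, "dz": 0, "roll": -3, "jaw": 1}, {"dx": 0, "dy": 0, "dz": 0, "roll": 0, "jaw": 1}, {"dx": 0, "dy": 0, "dz": 0, "roll": 0, "jaw": 1}])

```text
time_s: 8.95
ee_pos: [0.5816, -0.1826, 0.1821]
eef_rot: [-3.141, -0.001, 1.788]
force: [-0.2, -0.5, -1.0]
grip_width: 0.0299
grip_force: 45.0
```

```bash
python3 -c "
from h import *
toolmove([.55,.185,.182],np.radians(102.6))"
```

```text
tcp [ 0.5816 -0.1826  0.1821] rot [-3.1408e+00 -5.0000e-04  1.7884e+00] F [-0.2 -0.5 -1. ] w 0.02986876240550953 g 44.99802231788635 t 8.95
dx,dy,dz mm [3.657e+02 4.850e+01 1.000e-01] ('roll', np.float64(-0.12980305684426174))
```

>>> send_rows(rows=[{"dx": 8, "dy": 1, "dz": 0, "roll": 0, "jaw": 1}, {"dx": 15, "dy": 2, "dz": 0, "roll": 0, "jaw": 1}, {"dx": 20, "dy": 2.6, "dz": 0, "roll": 0, "jaw": 1}, {"dx": 20, "dy": 2.6, "dz": 0, "roll": 0, "jaw": 1}, {"dx": 20, "dy": 2.6, "dz": 0, "roll": 0, "jaw": 1}, {"dx": 20, "dy": 2.6, "dz": 0, "roll": 0, "jaw": 1}, {"dx": 20, "dy": 2.6, "dz": 0, "roll": 0, "jaw": 1}, {"dx": 20, "dy": 2.6, "dz": 0, "roll": 0, "jaw": 1}, {"dx": 20, "dy": 2.6, "dz": 0, "roll": 0, "jaw": 1}, {"dx": 20, "dy": 2.6, "dz": 0, "roll": 0, "jaw": 1}, {"dx": 20, "dy": 2.6, "dz": 0, "roll": 0, "jaw": 1}, {"dx": 20, "dy": 2.6, "dz": 0, "roll": 0, "jaw": 1}])

```text
time_s: 9.95
ee_pos: [0.5608, 0.0435, 0.1827]
eef_rot: [3.142, -0.0, 1.79]
force: [0.7, -0.7, -1.0]
grip_width: 0.0296
grip_force: 45.0
```

>>> send_rows(rows=[{"dx": 20, "dy": 2.6, "dz": 0, "roll": 0, "jaw": 1}, {"dx": 20, "dy": 2.6, "dz": 0, "roll": 0, "jaw": 1}, {"dx": 20, "dy": 2.6, "dz": 0, "roll": 0, "jaw": 1}, {"dx": 20, "dy": 2.6, "dz": 0, "roll": 0, "jaw": 1}, {"dx": 20, "dy": 2.6, "dz": 0, "roll": 0, "jaw": 1}, {"dx": 20, "dy": 2.6, "dz": 0, "roll": 0, "jaw": 1}, {"dx": 15, "dy": 2, "dz": 0, "roll": 0, "jaw": 1}, {"dx": 8, "dy": 1, "dz": 0, "roll": 0, "jaw": 1}, {"dx": 0, "dy": 0, "dz": 0, "roll": 0, "jaw": 1}, {"dx": 0, "dy": 0, "dz": 0, "roll": 0, "jaw": 1}])

```text
time_s: 10.78
ee_pos: [0.5482, 0.1852, 0.1826]
eef_rot: [-3.141, 0.0, 1.791]
force: [-0.1, -0.2, -1.3]
grip_width: 0.0297
grip_force: 45.0
```

```bash
cat > m.py <<'E'
from h import *
import sys
b,R=cap("side");W=cloud(b,R).reshape(-1,3);o=get_obs();T=o["ee_pos"]
y=o["eef_rot"][2];u=np.array([np.cos(y),np.sin(y)]);v=np.array([u[1],-u[0]])
q=(W[:,:2]-T[:2])*1000; a,bb=q@u,q@v; z=W[:,2]
k=(abs(a)<30)&(abs(bb)<20)&(z>.025)&(z<T[2]+.02)
for f in T[2]+np.array([-.02,-.005,.01]):
    m=k&(abs(z-f)<.0075)
    if m.sum()>3: print("cell",f.round(3),m.sum(),np.percentile(a[m],[3,50,97]).round(1),np.percentile(bb[m],[3,50,97]).round(1))
print("zmin",np.percentile(z[k],[0,1,3]).round(4))
k=(abs(a)<125)&(abs(bb)<30)&(z>.012)&(z<.02)
c,s,an=cv2.minAreaRect((W[k,:2]*1000).astype(np.float32));print("profile side",k.sum(),np.round(c,1),np.round(s,1),an)
for s in(-1,1):
    k=(s*a>38)&(s*a<62)&(abs(bb)<20)&(z>.06)&(z<.098); print("head",s,k.sum(),np.percentile(a[k],[3,50,97]).round(1) if k.sum() else "",np.percentile(bb[k],[3,50,97]).round(1) if k.sum() else "")
cv2.imwrite(sys.argv[1],cv2.resize(b["frame"][130:290,230:390],(600,600),interpolation=3)[:,:,::-1])
toolmove([.55,.185,.065],np.radians(102.6))
E
python3 m.py pics/h1.png
```

```text
cell 0.163 83 [-15.   13.9  20.1] [-16.6  -9.4  12.1]
cell 0.178 105 [-14.4  16.4  20.5] [-16.8  -8.6  12.3]
cell 0.193 103 [-15.2  15.4  20.2] [-16.9  -8.4  13.5]
zmin [0.1476 0.1496 0.1508]
profile side 632 [549.  184.7] [ 41.5 226.8] 12.63383960723877
head -1 78 [-61.1 -52.2 -43.9] [-9.8 -0.7 11. ]
head 1 8 [42.7 54.8 61.9] [-12.9   0.8  12.4]
tcp [0.5484 0.1847 0.1826] rot [-3.1415e+00  2.0000e-04  1.7900e+00] F [-0.1  0.4 -1.1] w 0.029981919707108423 g 44.9981564283371 t 10.8333
dx,dy,dz mm [ -0.    1.7 117.6] ('roll', np.float64(-0.04057217888017854))
```

View pics/h1.png

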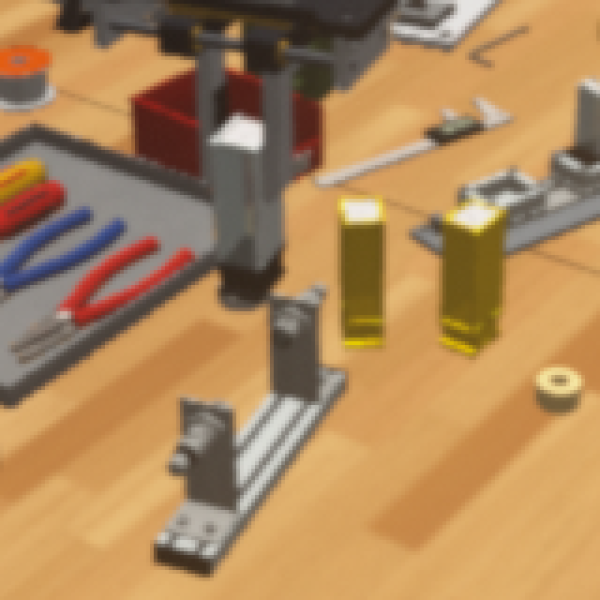

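The cell hangs above the gap with its shoe at (248,290), centred and square to the stand. Moving 2 mm sideways and going down.

>>> send_rows(rows=[{"dx": 0, "dy": 2, "dz": 0, "roll": 0, "jaw": 1}, {"dx": 0, "dy": 0, "dz": 6, "roll": 0, "jaw": 1}, {"dx": 0, "dy": 0, "dz": 8, "roll": 0, "jaw": 1}, {"dx": 0, "dy": 0, "dz": 8, "roll": 0, "jaw": 1}, {"dx": 0, "dy": 0, "dz": 8, "roll": 0, "jaw": 1}, {"dx": 0, "dy": 0, "dz": 8, "roll": 0, "jaw": 1}, {"dx": 0, "dy": 0, "dz": 8, "roll": 0, "jaw": 1}, {"dx": 0, "dy": 0, "dz": 8, "roll": 0, "jaw": 1}, {"dx": 0, "dy": 0, "dz": 6, "roll": 0, "jaw": 1}, {"dx": 0, "dy": 0, "dz": 0, "roll": 0, "jaw": 1}])

```text
time_s: 11.67
ee_pos: [0.5499, 0.1852, 0.121]
eef_rot: [-3.139, 0.0, 1.79]
force: [0.0, -0.2, -2.1]
grip_width: 0.0297
grip_force: 45.0
```

>>> send_rows(rows=[{"dx": 0, "dy": 0, "dz": 5, "roll": 0, "jaw": 1}, {"dx": 0, "dy": 0, "dz": 7, "roll": 0, "jaw": 1}, {"dx": 0, "dy": 0, "dz": 7, "roll": 0, "jaw": 1}, {"dx": 0, "dy": 0, "dz": 7, "roll": 0, "jaw": 1}, {"dx": 0, "dy": 0, "dz": 7, "roll": 0, "jaw": 1}, {"dx": 0, "dy": 0, "dz": 7, "roll": 0, "jaw": 1}, {"dx": 0, "dy": 0, "dz": 7, "roll": 0, "jaw": 1}, {"dx": 0, "dy": 0, "dz": 6, "roll": 0, "jaw": 1}, {"dx": 0, "dy": 0, "dz": 3, "roll": 0, "jaw": 1}, {"dx": 0, "dy": 0, "dz": 0, "roll": 0, "jaw": 1}, {"dx": 0, "dy": 0, "dz": 0, "roll": 0, "jaw": 1}, {"dx": 0, "dy": 0, "dz": 0, "roll": 0, "jaw": 1}])

```text
time_s: 12.67
ee_pos: [0.5507, 0.1855, 0.0671]
eef_rot: [3.141, -0.0, 1.79]
force: [0.4, -0.6, -0.7]
grip_width: 0.0296
grip_force: 45.0
```

```bash
python3 m.py pics/h2.png
```

```text
cell 0.047 58 [-15.4  11.3  18.5] [-16.5 -13.7   3.8]
cell 0.062 79 [-19.7  15.2  21. ] [-16.4 -14.2  10. ]
cell 0.077 93 [-13.4  15.5  19.6] [-16.4  -8.9  11.6]
zmin [0.0316 0.0333 0.0349]
profile side 498 [544.9 183.3] [ 41.4 224.6] 9.65864372253418
head -1 16 [-61.3 -58.2 -48.1] [-12.4  -9.1  -6.7]
head 1 8 [42.5 56.8 62. ] [-7.9 -2.8  7.2]
tcp [0.5507 0.1855 0.0671] rot [ 3.1409 -0.      1.7903] F [-0.2 -0.5 -1.1] w 0.02956285600959894 g 44.99825119972229 t 12.7167
dx,dy,dz mm [-0.3 -0.8  2.1] ('roll', np.float64(-0.026092136781220517))
```

View pics/h2.png

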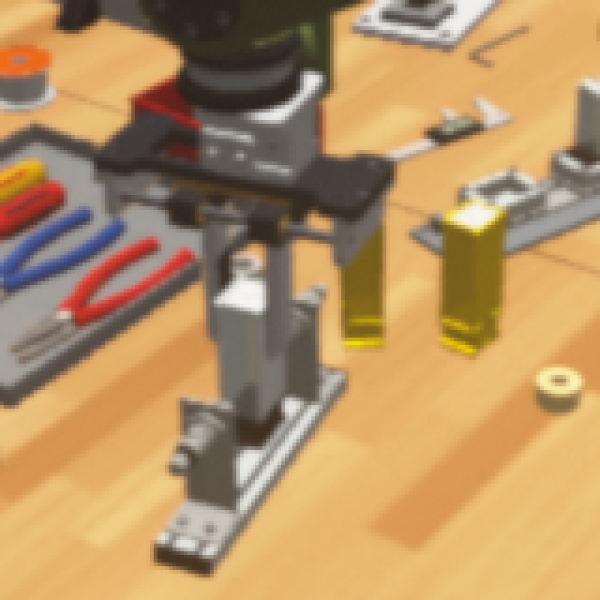

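The cell hangs upright between the heads. Its shoe at (258,425) is clear of the profile, the underside is about 33 mm up, and the force readings show only the cell's weight. Handing in.

```bash
python3 -c "
from station import *
print(hand_in())"
```

```text
the job is handed in; nothing more can be done
None
```

I pulled the long cell from its socket by its frosted sides and handed the job in with it held upright, square and still, centred in the beam; the last look showed it clear of the heads and stand, but no verdict came back.

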